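Slip the power pack under the charging cradle's sprung contact arm

ROBOT

A 6-joint arm with a two-finger parallel gripper is mounted at the origin on the work surface. World frame = base frame: x ahead of the robot, y to its left, z up, the work surface at z = 0. Lengths are in mm, angles in rad, forces in N, time in s.
With the tool pointing down it reaches from about 350 to 875 mm from the base axis. Payload 4.2 kg.
Tool frame: the origin (TCP) lies at the very end of the fingers, on their centre line; the grasp point (between the pads) lies arm.hold_point_z behind it (arm.hold_point_z is the distance from the TCP to the grasp point, in mm); y points along the fingers, x is the direction in which the jaws open and shut, and the axes are right-handed (so a half turn about y gives the same grasp; the last joint's range is limited). The gripper opens to 85 mm and grips with 20 to 120 N. Pads are 22 mm wide; open, the fingers measure 114 mm over their backs; the gripper's body (76 mm by 85 mm) begins 54 mm behind the grasp point. The pads swing forward as they close: fully open they stand 13 mm farther back than shut.
Start: joints at [-0.932, 0.385, 0.008, 0, -1.194, -0.259], TCP at [231.723, -580.434, 231.312] pointing down, gripper open.
Joint ranges: [-3.14, 3.14], [-1.21, 2.06], [-1.07, 1.41], [-3.16, 2.05], [-2.99, -0.16], [-3.1, 3.1]. Speed limits (rad/s): [2.79, 2.79, 3.14, 3.14, 3.14, 3.14].

INTERFACE

Orientations are given as a unit quaternion [x, y, z, w].
In Python, from bench import arm gives the robot as it stands.
- The arm moves only by the shell command python3 -m creep 'ROWS'. ROWS is JSON, a list of rows, each a list of 3 entries, a list of its own where there are three numbers: the shift along the world's x, y, z in mm, then the turn, a rotation vector about the world's x, y, z in rad, then the gripper command: -1 is shut, 1 is fully open, values between are in proportion. In form: [[[dx, dy, dz], [wx, wy, wz], jaw], ...]. A call has 1 to 12 rows; each row is the pose to reach, as a shift and turn from the pose commanded when the call began; what a row does not reach only later rows make up. A row lasts 1/12 s, in which the tool goes at most 41.7 mm and 7.16 degrees, less where a joint would pass 70% of its speed; a pose out of reach is approached as far as the arm can. A call with a gripper value outside its range is refused whole. The fingers move at their own pace and stop on an object; the grip force is fixed at half the most. Time passes only in rows, so rows that repeat a pose let the fingers close. It gives the time, the measured TCP pose, the force and the opening at its end, in the units of the state.
- arm.read_state(): the state, without advancing time (a new reading comes with each control period).
- arm.get_image(name): name is "side" or "top" or "wrist"; returns (picture, depth): 384x512x3 uint8, red, green, blue; 384x512 float32, mm along the optical axis (not along the pixel's ray), 0 where there is no reading.
- arm.camera_params(name): a dict with "camera_matrix" (3x3 intrinsics, pixels), "k1" (the pictures are not rectified: a ray, as slopes to the right and down, at radius r is drawn at 1 + k1 r^2 times it, then the intrinsics apply), "extrinsics" (4x4, takes a point from world to camera coordinates); the wrist camera has in their place "T_tool_cam" (4x4, takes a point from camera to tool coordinates, whose origin is the TCP and whose axes are the tool frame's). Camera axes: x right, y down, z forward; pixel columns grow to the right and rows downward; lengths in mm; the calibration is good to about 2 mm. A picture is of the moment at which its call begins: read the wrist's pose just before it. camera_params takes no time and is no camera call.
- arm.job_done(): hands the job in, once; it reports no verdict.
The state is a dict: "clock": time; "joints": joint angles; "joint_vel": joint speeds; "joint_efforts": joint torques, N m; "position": TCP position; "ee_rot": TCP orientation; "contact_force": force on the tool from outside, world axes, zero at the start; "wrist_torque": the same for the moment, N m; "gripper_width": finger opening in mm.
Only numpy, scipy, OpenCV 4.12 (cv2) and the standard library are available. Lean on these libraries where they do the work, as an engineer would, in place of code of your own. Each camera call takes 0.05 s, during which the arm holds its last target.

TASK

Put the orange power pack on charge: slide it, black tongue first, along the cradle's bed so that the tongue pushes the sprung yellow contact arm up, goes in beneath it and comes fully home against the end stop, then let go so that the arm bears down on the tongue. The pack should lie flat on the bed between the rails; leave the blue pack where it is.

Things in the scene. Friction and masses are not known exactly. Their poses are not given: they have to be found in the camera images.
- orange_pack_centre (a point): Centre of the orange body of a loose power pack (0.4 kg), 22 mm above its underside. Body 90 long, 46 wide, 44 tall, white label on top. In front of it (+x) a black tongue, 90 long, 46 wide, 20 thick, level with the underside, copper strips on top; its front end is 135 mm from this point. z up. Starts on the table; grasp the body across its 46 mm width.
- blue_pack_centre (a point): Centre of the blue body of a second power pack of the same size and shape as the orange one, also lying on the table; not to be moved.
- cradle: Grey charging cradle, fixed. Origin on the table below the arm's shoe; x = way in, z up (mm). Bed top at z = 12: 100 wide over x -60..125, then a strip 26 wide (fingers pass beside it) over x -150..-60. Rails, 66 apart, 12 high over the bed, x -55..35. End stop face at x = 35, 16 high. Pack home: centre of its body at x -100, y 0, z 34.
- contact_arm (a joint): Yellow sprung arm, hinged at cradle x 95, z 46 mm (axis y). Rad: 0 = down at rest, grows as it lifts, to 0.7; 0.15 on a tongue. Its slippery copper shoe rests 6 mm above the bed at x 0; from it a ramp 34 mm wide rises at 35 degrees towards -x, to x -37, 30 mm above the bed, so a tongue pushed in lifts the arm. Presses 3 N at rest, 4 to 5 N on a tongue; pushing in takes 5 to 15 N.
Mind the look-alikes: they are no part of the job. Leave any green look-alike of the part that bears orange_pack_centre alone.

How it is judged:
By the outcome, as a careful person would: the job done as asked, in the order asked, and still so for the second after the job is handed in, with the robot touching nothing.
It also fails if it takes over 42 s, if anything falls off the work surface, if the arm or the gripper's body presses on something with over 40 N, if the wrist force passes 120 N, or if a joint passes its speed limit or range.

## Working session

There is one attempt and no reset: what is moved stays moved. The work goes in short steps, Python scripts to look and compute and a shell command to move; the robot and the scene stay as the last step left them, time stands still between calls to the robot, and variables do not carry over. Pictures are saved under pics/ and viewed, and the job is handed in when it is done.

```bash
ls; mkdir -p pics
python3 - <<'E'
from bench import arm
import cv2,numpy as np
print(arm.read_state(), arm.hold_point_z)
for n in ["top","side"]:
    p,d=arm.get_image(n); cv2.imwrite(f"pics/{n}0.png",p[:,:,::-1]); np.savez(f"{n}0.npz",p=p,d=d)
    print(n,arm.camera_params(n))
print(arm.camera_params("wrist"))
E
```

```text
pics
{'clock': 0.0, 'joints': array([-9.32415595e-01,  3.85573116e-01,  6.63117667e-03, -5.05940635e-04,
       -1.19397461e+00, -2.58586867e-01]), 'joint_vel': array([ 5.72699701e-04, -2.46186008e-05,  1.18386358e-03,  6.71422643e-04,
       -3.43239422e-04, -1.50724182e-03]), 'joint_efforts': array([-9.07180638e-04, -3.92291415e+01,  1.88404083e+01,  4.18636858e+00,
       -4.64248602e-03,  2.28727288e-05]), 'position': array([ 231.50668791, -579.92363614,  230.21263563]), 'ee_rot': array([ 0.3960349 ,  0.58575804, -0.58494861, -0.39733992]), 'contact_force': array([ 0.23680993, -0.4180968 ,  0.10871338]), 'wrist_torque': array([-0.02113381,  0.01000362,  0.02194329]), 'gripper_width': 85.2181394804324} 18.700000000000003
top {'camera_matrix': array([[429.32123893,   0.        , 249.4665456 ],
       [  0.        , 429.32123893, 191.61464757],
       [  0.        ,   0.        ,   1.        ]]), 'k1': -0.11438057056151531, 'extrinsics': array([[ 1.99528071e-02, -9.99738662e-01, -1.11576079e-02,
        -4.57604916e+01],
       [-9.94478563e-01, -1.86953770e-02, -1.03261177e-01,
   
[... 614 characters left out ...]
3587525e-01, -6.26848667e-01,
         1.00755528e+03],
       [ 0.00000000e+00,  0.00000000e+00,  0.00000000e+00,
         1.00000000e+00]])}
{'camera_matrix': array([[301.96739113,   0.        , 258.12998191],
       [  0.        , 301.96739113, 196.90502731],
       [  0.        ,   0.        ,   1.        ]]), 'k1': -0.009579815483925648, 'T_tool_cam': array([[ 9.99999967e-01,  3.17691141e-05,  2.55030566e-04,
         8.05550176e-01],
       [-2.33112709e-04, -3.05675248e-01,  9.52135804e-01,
        -1.41998154e+02],
       [ 1.08205042e-04, -9.52135832e-01, -3.05675230e-01,
         7.76884513e+01],
       [ 0.00000000e+00,  0.00000000e+00,  0.00000000e+00,
         1.00000000e+00]])}
```

View pics/top0.png

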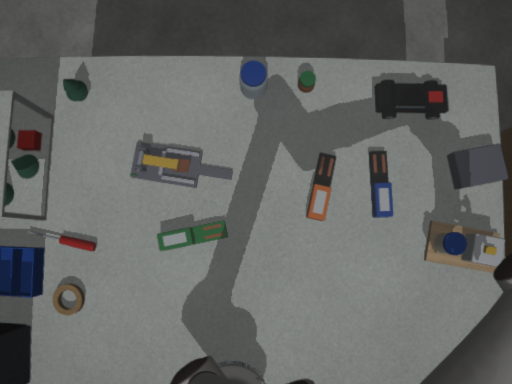

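View pics/side0.png

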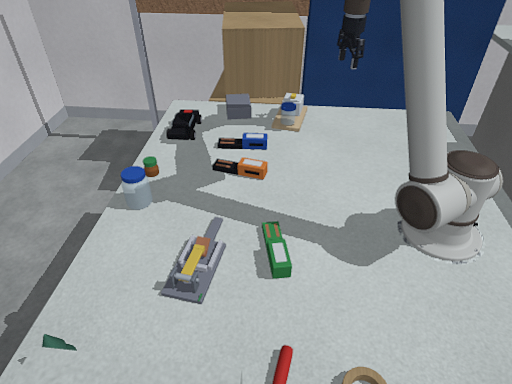

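```bash
cat > h.py <<'E'
import numpy as np,cv2
from bench import arm
from scipy.spatial.transform import Rotation as R
def cam(n,st=None):
    c=arm.camera_params(n)
    if n=="wrist":
        T=np.eye(4);T[:3,:3]=R.from_quat(st["ee_rot"]).as_matrix();T[:3,3]=st["position"]
        return c["camera_matrix"],c["k1"],T@c["T_tool_cam"]
    return c["camera_matrix"],c["k1"],np.linalg.inv(c["extrinsics"])
def rays(n,uv,st=None):
    K,k1,T=cam(n,st)
    s=cv2.undistortPoints(np.asarray(uv,float).reshape(-1,1,2),K,np.array([k1,0,0,0,0.]))[:,0]
    d=np.c_[s,np.ones(len(s))]@T[:3,:3].T
    return T[:3,3],d
def plane(n,uv,z,st=None):
    o,d=rays(n,uv,st); return o+d*((z-o[2])/d[:,2])[:,None]
def cloud(n,D,st=None):
    v,u=np.mgrid[:D.shape[0],:D.shape[1]]
    o,d=rays(n,np.c_[u.ravel(),v.ravel()],st)
    P=(o+d*D.ravel()[:,None]).reshape(*D.shape,3); P[D<=0]=np.nan
    return P
E
python3 - <<'E'
from h import *
for n in ["top","side"]:
    f=np.load(n+"0.npz");p,D=f["p"],f["d"];P=cloud(n,D)
    hsv=cv2.cvtColor(p,cv2.COLOR_RGB2HSV)
    z=P[...,2]
    x0,y0=[int(t) for t in ((320,187) if n=="top" else (241,169))]
    m=np.zeros(D.shape,bool); r=40
    m[y0-r:y0+r,x0-r:x0+r]=1
    # orange body
    H,S,V=[hsv[...,i].astype(int) for i in range(3)]
    org=m&(H<16)&(S>170)&(V>120)
    cnt,_=cv2.findContours(org.astype(np.uint8),cv2.RETR_EXTERNAL,cv2.CHAIN_APPROX_NONE)
    cnt=max(cnt,key=cv2.contourArea); print(n,"orange area",cv2.contourArea(cnt),cv2.minAreaRect(cnt))
    fill=np.zeros(D.shape,np.uint8);cv2.drawContours(fill,[cnt],-1,1,-1)
    top=(fill>0)&(z>36); print("body z",np.nanpercentile(z[fill>0],[5,50,95]), top.sum())
    q=P[top][:,:2].astype(np.float32); print(" depth rect",cv2.minAreaRect(q), q.mean(0))
    # cradle arm
    pt=(182,165) if n=="top" else (195,265)
    print("cradle pix z",P[pt[1],pt[0]])
    if n=="top":
        for uv in [(218,172),(226,173),(140,175),(160,162),(184,165)]: print(uv,P[uv[1],uv[0]].round(1),p[uv[1],uv[0]])
E
python3 - <<'E'
import cv2
for n,(x,y,w,h) in {"top":(120,130,130,65),"side":(150,210,100,100)}.items():
    i=cv2.imread(f"pics/{n}0.png")[y:y+h,x:x+w]
    cv2.imwrite(f"pics/{n}0c.png",cv2.resize(i,None,fx=6 if n=="top" else 5.5,fy=6 if n=="top" else 5.5,interpolation=cv2.INTER_CUBIC))
i=cv2.imread("pics/top0.png")[145:225,295:405]
cv2.imwrite("pics/top0p.png",cv2.resize(i,None,fx=7,fy=7,interpolation=cv2.INTER_CUBIC))
E
```

```text
Traceback (most recent call last):
ValueError: max() iterable argument is empty
```

View pics/top0c.png

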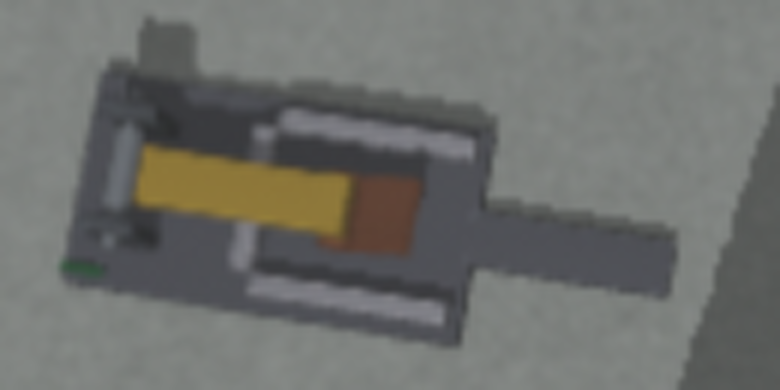

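View pics/top0p.png

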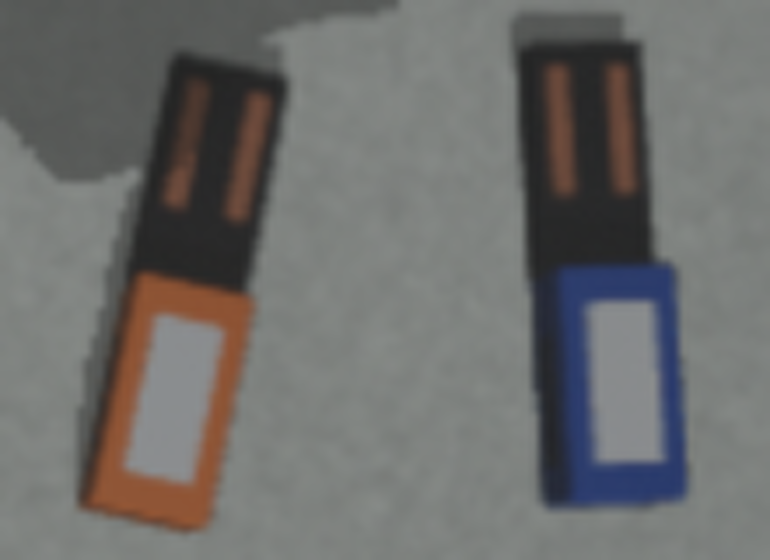

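View pics/side0c.png

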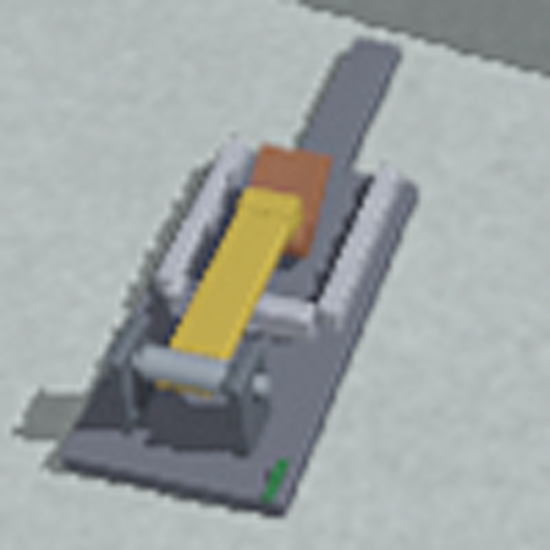

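Run:
```python
from h import *
for n in ["top","side"]:
    f=np.load(n+"0.npz");p,D=f["p"],f["d"];P=cloud(n,D);z=P[...,2]
    hsv=cv2.cvtColor(p,cv2.COLOR_RGB2HSV).astype(int);H,S,V=[hsv[...,i] for i in range(3)]
    (x0,y0),r=((320,190),35) if n=="top" else ((250,169),30)
    m=np.zeros(D.shape,bool);m[y0-r:y0+r,x0-r:x0+r]=1
    def rep(name,mask,zlo,zhi):
        cnt,_=cv2.findContours(mask.astype(np.uint8),cv2.RETR_EXTERNAL,cv2.CHAIN_APPROX_NONE)
        cnt=max(cnt,key=cv2.contourArea)
        fill=np.zeros(D.shape,np.uint8);cv2.drawContours(fill,[cnt],-1,1,-1);fill=fill>0
        print(n,name,"area",fill.sum(),"z pct",np.nanpercentile(z[fill],[5,25,50,75,95]).round(1))
        t=fill&(z>zlo)&(z<zhi)
        q=P[t][:,:2].astype(np.float32)
        c,s,a=cv2.minAreaRect(q); print("   depth rect",np.round(c,1),np.round(s,1),round(a,2), "n",t.sum())
        return t
    rep("orange",m&(H<16)&(S>120)&(V>80),38,50)
    rep("tongue",m&(V<70),14,26)
    (x0,y0),r=((182,165),60) if n=="top" else ((200,262),60)
    m=np.zeros(D.shape,bool);m[y0-r:y0+r,x0-r:x0+r]=1
    rep("yellow",m&(H>18)&(H<32)&(S>110),20,90)
    rep("copper",m&(H<16)&(S>90),10,60)
    t=m&(z>9)&(z<15)
    k,_=cv2.findContours(t.astype(np.uint8),cv2.RETR_EXTERNAL,cv2.CHAIN_APPROX_NONE)
    print(t.sum()); q=P[t]; print("bed z",np.median(q[:,2]))
    if n=="top":
        for uv in [(218,170),(226,171),(230,172),(195,180),(205,180),(140,172),(150,175)]: print(uv,P[uv[1],uv[0]].round(1),p[uv[1],uv[0]])
    rep("cradleall",m&(z>7)&(z<100)&(S<60)|(m&(z>7)&(z<100)),8,100)
```

```text
top orange area 584 z pct [39.4 42.5 43.8 45.3 47.1]
   depth rect [ 532.9 -217.2] [44.1 89.3] 78.34 n 567
top tongue area 529 z pct [14.  17.7 19.4 21.1 23.1]
   depth rect [ 620.2 -234.9] [44.3 91.2] 78.63 n 499
top yellow area 342 z pct [41.2 43.8 45.5 47.  49. ]
   depth rect [632.4 203.5] [92.5 25.3] 81.65 n 339
top copper area 128 z pct [28.1 31.3 36.7 41.9 46.6]
   depth rect [623.3 146.7] [38.3 31.1] 82.23 n 127
1381
bed z 11.656167040433274
(218, 170) [616.5  51.6   9.8] [79 81 87]
(226, 171) [614.1  29.8  10.6] [78 80 85]
(230, 172) [611.5  18.9  10.4] [79 80 86]
(195, 180) [587.6 112.7  13.6] [65 66 69]
(205, 180) [590.1  87.5  -1.7] [129 132 129]
(140, 172) [607.3 264.8  11.4] [77 79 85]
(150, 175) [599.6 237.   10.3] [78 80 85]
top cradleall area 2746 z pct [ 8.4 10.8 13.3 29.3 49.2]
   depth rect [625.3 151. ] [275.8 101.1] 81.68 n 2639
side orange area 380 z pct [ 6.7 17.5 30.5 42.1 46.7]
   depth rect [ 535.5 -214.5] [43.2 88.3] 77.23 n 130
side tongue area 172 z pct [ 3.2 10.  18.2 21.8 23.7]
   depth rect [ 630.7 -377.2] [79.2 41.8] 4.7 n 110
side yellow area 352 z pct [40.2 46.6 47.6 48.5 49.8]
   depth rect [632.4 196.5] [105.3  25.3] 82.23 n 346
side copper area 128 z pct [26.6 35.7 39.8 43.1 46.4]
   depth rect [623.9 139.8] [62.6 32.1] 81.44 n 127
1249
bed z 13.46526210887123
side cradleall area 2800 z pct [11.6 13.6 15.6 39.4 53.1]
   depth rect [626.4 150.8] [277.6 100.9] 81.94 n 2766
```

Run:
```python
from h import *
s=arm.read_state();M=R.from_quat(s["ee_rot"]).as_matrix();print(M.round(4))
yaw=np.degrees(np.arctan2(M[1,0],M[0,0]));print("tool x yaw",yaw)
for want in (78.5,-101.5): print("turn about z",(want-yaw+180)%360-180, np.radians((want-yaw+180)%360-180))
p=s["position"];print("to above pack",np.array([533,-217,110])-p)
# cradle yaw from bed outline points, both views
for n in ("top","side"):
    f=np.load(n+"0.npz");P=cloud(n,f["d"])
    o=np.array([627.6,163.3]);a=np.radians(81.8);c,sn=np.cos(a),np.sin(a)
    q=P.reshape(-1,3);X=(q[:,:2]-o)@np.array([c,sn]);Y=(q[:,:2]-o)@np.array([-sn,c]);z=q[:,2]
    k=(X>-148)&(X<-70)&(abs(Y)<25)&(z>7)&(z<18)
    print(n,"strip",[ (b,np.round([np.min(Y[k&(abs(X-b)<8)]),np.max(Y[k&(abs(X-b)<8)])],1)) for b in (-140,-120,-100,-80)])
    k=(abs(X)<30)&(abs(Y)>26)&(abs(Y)<45)&(z>19)&(z<30)
    for sg in (1,-1):
        kk=k&(Y*sg>0); print("rail",sg,[np.round([Y[kk&(abs(X-b)<7)].min(),Y[kk&(abs(X-b)<7)].max()],1) for b in (-22,-8,6,20)])
    k=(z>7)&(abs(Y)<11)&(X<0)&(X>-170); print("xmin",X[k].min())
    k=(z>7)&(z<20)&(abs(Y)<55)&(X>80)&(X<140); print("xmax",np.percentile(X[k],99.5))
```

```text
[[-3.706e-01 -8.000e-04 -9.288e-01]
 [ 9.288e-01  1.700e-03 -3.706e-01]
 [ 1.900e-03 -1.000e+00  1.000e-04]]
tool x yaw 111.75187117344728
turn about z -33.251871173447284 -0.5803546344256456
turn about z 146.74812882655272 2.5612380191641475
to above pack [ 301.45390892  362.98357921 -120.3606906 ]
top strip [(-140, array([-11.8,  13.7])), (-120, array([-12. ,  13.8])), (-100, array([-12.3,  13.9])), (-80, array([-11.4,  12.6]))]
rail 1 [array([34.2, 43.7]), array([33.8, 43.4]), array([35. , 43.6]), array([34.1, 43.7])]
rail -1 [array([-42.2, -32.2]), array([-42.5, -32. ]), array([-42.5, -32.9]), array([-42.2, -32.2])]
xmin -150.37263197872306
xmax 125.19900693753924
side strip [(-140, array([-12.3,  12.2])), (-120, array([-12.8,  12.1])), (-100, array([-13.6,  12.2])), (-80, array([-13.9,  12.6]))]
rail 1 [array([32. , 42.7]), array([32. , 42.9]), array([32.7, 42.6]), array([32.7, 42.4])]
rail -1 [array([-43.2, -33.1]), array([-43.2, -33.1]), array([-43.9, -33. ]), array([-42.9, -32.6])]
xmin -151.4073690888754
xmax 125.51318818416246
```

```bash
python3 -m creep '[[[38,30,0],[0,0,-0.1],1],[[63,60,0],[0,0,-0.2],1],[[88,90,0],[0,0,-0.3],1],[[113,121,0],[0,0,-0.4],1],[[138,151,0],[0,0,-0.5],1],[[163,181,0],[0,0,-0.58],1],[[188,211,0],[0,0,-0.58],1],[[213,241,-10],[0,0,-0.58],1],[[238,272,-35],[0,0,-0.58],1],[[263,302,-60],[0,0,-0.58],1],[[285,332,-85],[0,0,-0.58],1],[[301,363,-110],[0,0,-0.58],1]]'
python3 -m creep '[[[0,0,-5],[0,0,0],1],[[0,0,-10],[0,0,0],1],[[0,0,-10],[0,0,0],1]]'
python3 - <<'E'
from h import *
s=arm.read_state();p,D=arm.get_image("wrist");cv2.imwrite("pics/w1.png",p[:,:,::-1])
print(s)
P=cloud("wrist",D,s);z=P[...,2]
hsv=cv2.cvtColor(p,cv2.COLOR_RGB2HSV).astype(int);H,S,V=[hsv[...,i] for i in range(3)]
t=(H<16)&(S>120)&(V>80)&(z>38)&(z<50)
q=P[t][:,:2].astype(np.float32);print(t.sum(),np.median(z[t]),cv2.minAreaRect(q))
M=R.from_quat(s["ee_rot"]).as_matrix();print(np.degrees(np.arctan2(M[1,0],M[0,0])))
E
```

```text
clock: 1.1
position: [528.2, -226.2, 128.6]
ee_rot: [0.548, 0.448, -0.447, -0.547]
contact_force: [0.1, -0.3, 0.2]
gripper_width: 85.5
clock: 1.35
position: [526.2, -227.4, 118.3]
ee_rot: [-0.547, -0.447, 0.448, 0.548]
contact_force: [0.8, -0.5, 0.2]
gripper_width: 85.6
{'clock': 1.35, 'joints': array([-1.25449132e-01,  4.04514219e-01, -2.71496005e-01, -1.52097093e-04,
       -8.97656777e-01, -1.64505284e+00]), 'joint_vel': array([-0.02564592, -0.02871226,  0.023605  ,  0.00787466, -0.01466009,
       -0.00161722]), 'joint_efforts': array([ 7.61696398e-01, -3.67590702e+01,  1.58754909e+01,  3.52766052e+00,
        9.08757630e-02, -1.89157814e-03]), 'position': array([ 526.17907008, -227.38721042,  118.27705493]), 'ee_rot': array([-0.54660888, -0.44697086,  0.4483081 ,  0.54813834]), 'contact_force': array([ 0.77081611, -0.54070465,  0.20552207]), 'wrist_torque': array([0.05752878, 0.02578677, 0.02625549]), 'gripper_width': 85.58283824253641}
3828 43.17383217626123 ((532.8138427734375, -218.00833129882812), (45.176082611083984, 89.4905776977539), 78.43395233154297)
78.55227441847468
```

View pics/w1.png

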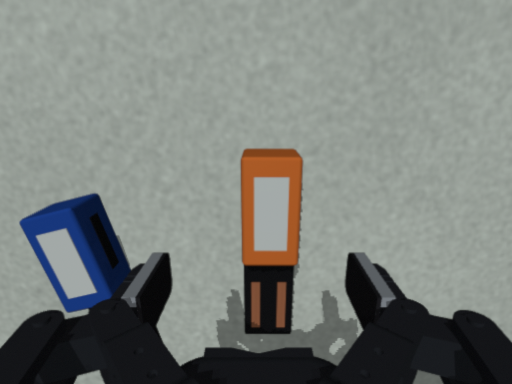

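```bash
python3 -m creep '[[[6.6,9.4,-20],[0,0,0],1],[[6.6,9.4,-40],[0,0,0],1],[[6.6,9.4,-65],[0,0,0],1],[[6.6,9.4,-85],[0,0,0],1],[[6.6,9.4,-100],[0,0,0],1],[[6.6,9.4,-108],[0,0,0],1],[[6.6,9.4,-111],[0,0,0],1],[[6.6,9.4,-111],[0,0,0],1],[[6.6,9.4,-111],[0,0,0],1]]'
```

```text
clock: 2.15
position: [534.3, -218.9, 9.8]
ee_rot: [0.548, 0.448, -0.447, -0.547]
contact_force: [-0.9, 0.1, 0.0]
gripper_width: 85.3
```

```bash
python3 -m creep '[[[-1,0.5,-3],[0,0,0],1],[[-1,0.5,-3],[0,0,0],-1],[[-1,0.5,-3],[0,0,0],-1],[[-1,0.5,-3],[0,0,0],-1],[[-1,0.5,-3],[0,0,0],-1],[[-1,0.5,-3],[0,0,0],-1],[[-1,0.5,-3],[0,0,0],-1],[[-1,0.5,-3],[0,0,0],-1],[[-1,0.5,-3],[0,0,0],-1],[[-1,0.5,-3],[0,0,0],-1],[[-1,0.5,-3],[0,0,0],-1]]'
```

```text
clock: 3.07
position: [533.0, -217.9, 6.3]
ee_rot: [0.548, 0.448, -0.447, -0.547]
contact_force: [-1.8, -0.7, 5.2]
gripper_width: 45.3
```

```bash
python3 -m creep '[[[0,0,10],[0,0,0],-1],[[0,0,30],[0,0,0],-1],[[0,0,55],[0,0,0],-1],[[0,10,75],[0,0,0.1],-1],[[5,30,85],[0,0,0.2],-1],[[12,50,85],[0,0,0.3],-1],[[20,70,85],[0,0,0.4],-1],[[28,90,85],[0,0,0.5],-1],[[36,110,85],[0,0,0.6],-1],[[44,130,85],[0,0,0.7],-1],[[52,150,85],[0,0,0.8],-1],[[60,170,85],[0,0,0.9],-1]]'
python3 -m creep '[[[3,10,0],[0,0,0.1],-1],[[6,20,0],[0,0,0.2],-1],[[8,25,0],[0,0,0.3],-1],[[8,30,0],[0,0,0.4],-1],[[8,32,0],[0,0,0.5],-1],[[8,33,0],[0,0,0.6],-1],[[8,33,0],[0,0,0.7],-1],[[8,33,0],[0,0,0.73],-1],[[8,33,0],[0,0,0.73],-1],[[8,33,0],[0,0,0.73],-1],[[8,33,0],[0,0,0.73],-1]]'
cat > look.py <<'E'
from h import *
import sys
k=sys.argv[1]
s=arm.read_state();M=R.from_quat(s["ee_rot"]).as_matrix();tz=-M[:,2]
print(s["position"].round(1),s["contact_force"].round(1),s["wrist_torque"].round(2),"pack yaw by tool",np.degrees(np.arctan2(tz[1],tz[0])).round(2),"pitch",np.degrees(np.arcsin(tz[2])).round(2), "w",round(s["gripper_width"],1))
o=np.array([627.2,163.3]);a=np.radians(81.8);c,sn=np.cos(a),np.sin(a)
d=s["position"][:2]-o;print("tcp in cradle",(d@[c,sn]).round(1),(d@[-sn,c]).round(1))
for n in ("top","side"):
    p,D=arm.get_image(n);cv2.imwrite(f"pics/{n}{k}.png",p[:,:,::-1]);np.savez(f"{n}{k}.npz",p=p,d=D)
    x,y,w,h=(120,110,130,98) if n=="top" else (150,190,130,110)
    cv2.imwrite(f"pics/{n}{k}c.png",cv2.resize(p[y:y+h,x:x+w,::-1],None,fx=5,fy=5,interpolation=cv2.INTER_CUBIC))
    P=cloud(n,D);q=P[...,:2]-o;X=q@[c,sn];Y=q@[-sn,c];z=P[...,2]
    hsv=cv2.cvtColor(p,cv2.COLOR_RGB2HSV).astype(int);H,S,V=[hsv[...,i] for i in range(3)]
    near=(X>-260)&(X<60)&(abs(Y)<70)&(z>15)
    t=near&(V<60)&(X>-140)&(X<40)&(abs(Y)<30)
    org=near&(H<16)&(S>120)&(V>80)&(X<-50)
    for nm,m in (("dark",t),("orange",org)):
        if m.sum()>10: print(n,nm,m.sum(),"X",np.percentile(X[m],[1,50,99]).round(1),"Y",np.percentile(Y[m],[1,50,99]).round(1),"z",np.percentile(z[m],[5,50,95]).round(1))
E
python3 look.py a
```

```text
clock: 4.07
position: [591.2, -46.6, 89.3]
ee_rot: [-0.296, -0.641, 0.642, 0.298]
contact_force: [0.4, 0.2, -4.8]
gripper_width: 45.5
clock: 4.98
position: [599.9, -14.7, 90.0]
ee_rot: [-0.05, -0.705, 0.705, 0.051]
contact_force: [0.2, -0.5, -4.5]
gripper_width: 45.3
[599.9 -14.7  90. ] [ 0.2 -0.5 -4.5] [-0.02  0.01 -0.04] pack yaw by tool 81.86 pitch -0.01 w 45.3
tcp in cradle -180.1 1.7
top dark 91 X [-129.5  -69.4  -59.9] Y [ 6.2 19.4 29.4] z [ 99.7 417.8 429.1]
top orange 150 X [-221.6 -211.4 -134.2] Y [-16.6  18.8  25.2] z [109.2 125.9 129.8]
side dark 424 X [-137.   -72.4  -41.9] Y [-19.6   5.   23.3] z [ 90.  104.8 397.6]
side orange 316 X [-213.4 -136.1  -53.5] Y [-19.8   7.3  23.6] z [101.1 122.  130.9]
```

```bash
python3 -m creep '[[[1.6,0,-15],[0,0,0],-1],[[1.6,0,-30],[0,0,0],-1],[[1.6,0,-45],[0,0,0],-1],[[1.6,0,-58],[0,0,0],-1],[[1.6,0,-64],[0,0,0],-1],[[1.6,0,-67],[0,0,0],-1],[[1.6,0,-67],[0,0,0],-1],[[1.6,0,-67],[0,0,0],-1],[[1.6,0,-67],[0,0,0],-1]]'
python3 look.py b
```

```text
clock: 5.83
position: [602.9, -14.6, 24.6]
ee_rot: [0.05, 0.706, -0.705, -0.049]
contact_force: [-0.1, -0.2, -4.8]
gripper_width: 45.9
[602.9 -14.6  24.6] [-0.1 -0.2 -4.8] [-0.12 -0.02  0.03] pack yaw by tool 81.93 pitch 0.03 w 45.9
tcp in cradle -179.5 -1.4
top dark 86 X [-127.2  -68.5   -8.1] Y [ 2.4 18.2 29.8] z [113.6 357.4 364.4]
top orange 117 X [-220.9 -211.2 -134.4] Y [-19.2  15.7  22.3] z [47.3 61.  64.5]
side dark 339 X [-128.5  -83.4  -42.5] Y [-22.1   3.7  25.4] z [ 26.9  39.9 348.1]
side orange 293 X [-207.4 -135.2  -52.8] Y [-22.5   3.7  21. ] z [36.  56.2 65.5]
```

View pics/sidebc.png

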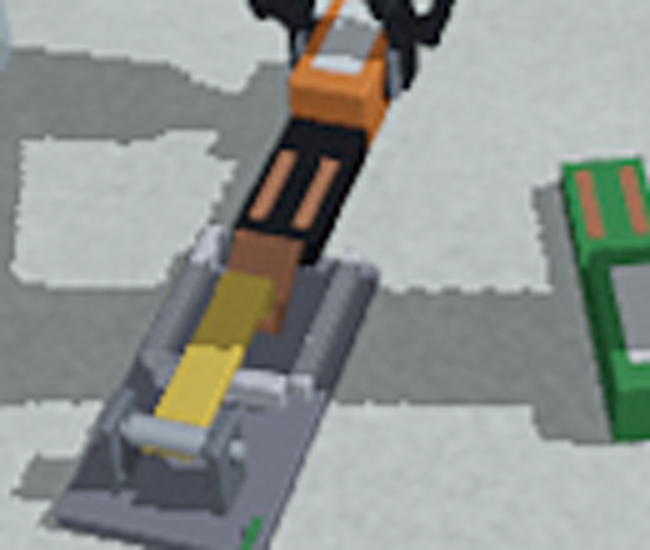

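View pics/topbc.png

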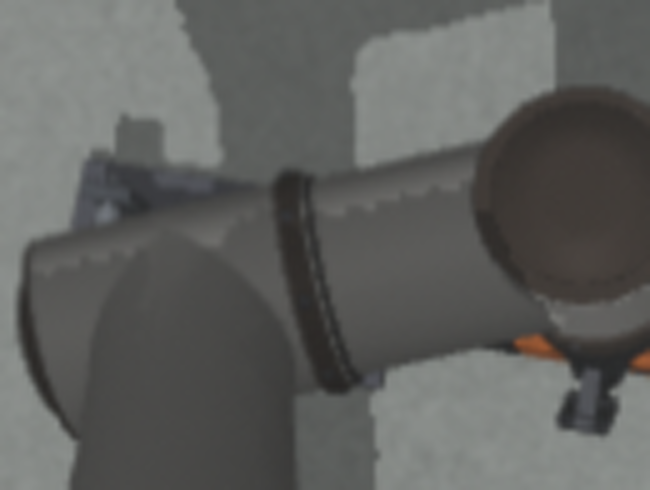

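```bash
python3 -m creep '[[[-1,0.2,-2],[0,0,0],-1],[[-1,0.2,-4],[0,0,0],-1],[[-1,0.2,-5.5],[0,0,0],-1],[[-1,0.2,-5.5],[0,0,0],-1],[[-1,0.2,-5.5],[0,0,0],-1]]'
```

```text
clock: 6.35
position: [601.1, -14.5, 18.4]
ee_rot: [-0.05, -0.705, 0.705, 0.05]
contact_force: [-1.9, -0.2, -1.0]
gripper_width: 45.4
```

```bash
python3 -m creep '[[[0.5,3,0],[0,0,0],-1],[[1,7,0],[0,0,0],-1],[[1.5,11,0],[0,0,0],-1],[[2,15,0],[0,0,0],-1],[[2.6,19,0],[0,0,0],-1],[[3.2,23,0],[0,0,0],-1],[[3.8,27,0],[0,0,0],-1],[[4.4,31,0],[0,0,0],-1],[[4.8,34,0],[0,0,0],-1],[[4.8,34,0],[0,0,0],-1]]'
python3 look.py c
```

```text
clock: 7.18
position: [604.7, 17.4, 18.4]
ee_rot: [-0.049, -0.704, 0.706, 0.051]
contact_force: [-2.2, -11.3, 2.1]
gripper_width: 45.4
[604.7  17.4  18.4] [ -2.2 -11.3   2.1] [-2.67  0.34 -0.03] pack yaw by tool 81.88 pitch -0.18 w 45.4
tcp in cradle -147.6 1.4
top dark 311 X [-138.8 -118.   -24.9] Y [-28.8  13.9  29.7] z [330.4 370.7 376.5]
top orange 134 X [-189.6 -180.2 -102.7] Y [-17.9  16.4  25.1] z [40.6 54.9 59.5]
side dark 498 X [-138.1  -96.4  -10.2] Y [-29.1  13.8  29.4] z [ 22.1  70.6 370.1]
side orange 282 X [-171.1 -105.3  -62.8] Y [-20.5   6.4  23.3] z [26.4 51.3 59.1]
```

View pics/sidecc.png

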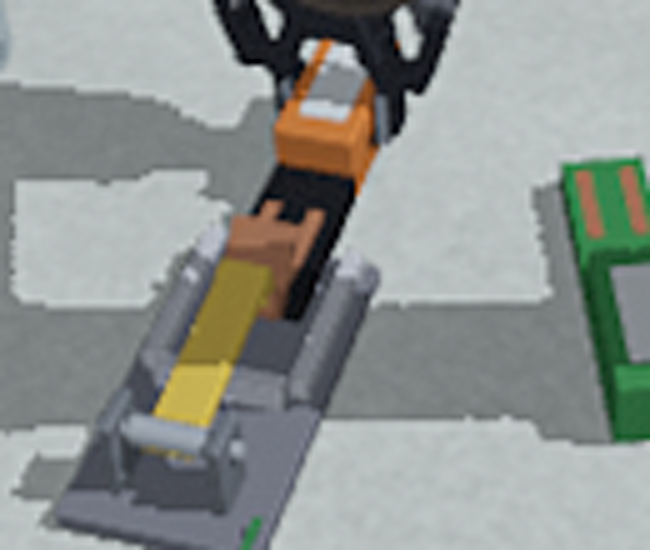

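```bash
python3 -m creep '[[[1,3,0],[0,0,0],-1],[[1.8,7,0],[0,0,0],-1],[[2.6,11,0],[0,0,0],-1],[[3.4,15,0],[0,0,0],-1],[[4.2,19,0],[0,0,0],-1],[[5,23,0],[0,0,0],-1],[[5.6,27,0],[0,0,0],-1],[[6.2,31,0],[0,0,0],-1],[[6.8,35,0],[0,0,0],-1],[[7.2,38,0],[0,0,0],-1],[[7.2,38,0],[0,0,0],-1]]'
python3 look.py d
```

```text
clock: 8.2
position: [612.5, 56.6, 18.4]
ee_rot: [-0.049, -0.705, 0.706, 0.051]
contact_force: [-2.2, -7.3, 1.5]
gripper_width: 45.2
[612.5  56.6  18.4] [-2.2 -7.3  1.5] [-1.53  0.29 -0.13] pack yaw by tool 81.9 pitch -0.1 w 45.2
tcp in cradle -107.7 -0.6
top dark 473 X [-139.1  -96.3   10.3] Y [-29.4  -3.4  29.8] z [ 80.3 372.1 377.3]
top orange 147 X [-150.2 -139.7  -61.7] Y [-20.5  12.5  28.4] z [39.6 54.6 58.6]
side dark 507 X [-115.6  -81.5   29.4] Y [-29.6  16.4  29. ] z [ 22.6  92.7 371.9]
side orange 273 X [-131.3  -67.7  -59.1] Y [-22.4   6.   21.5] z [26.5 55.1 59.3]
```

View pics/sidedc.png

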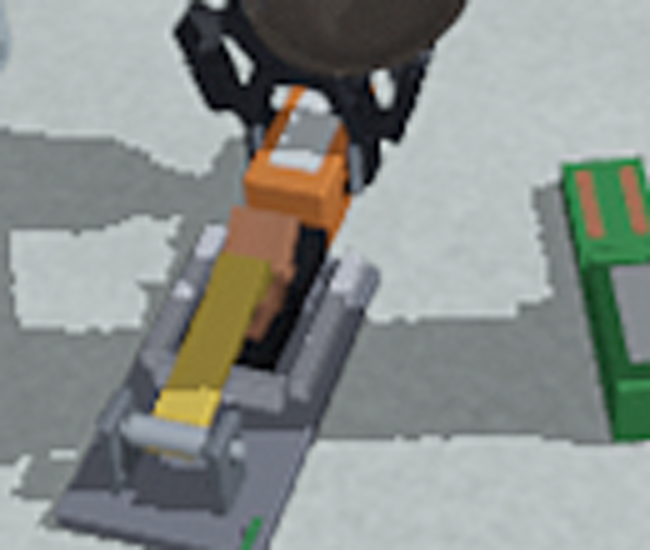

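```bash
python3 -m creep '[[[0.3,2,0],[0,0,0],-1],[[0.6,4,0],[0,0,0],-1],[[0.8,5.5,0],[0,0,0],-1],[[0.9,6.5,0],[0,0,0],-1],[[0.9,6.5,0],[0,0,0],-1]]'
python3 -m creep '[[[0.2,1,0],[0,0,0],-1],[[0.3,2,0],[0,0,0],-1],[[0.3,2,0],[0,0,0],-1]]'
```

```text
clock: 8.72
position: [613.2, 61.7, 18.4]
ee_rot: [-0.049, -0.704, 0.706, 0.051]
contact_force: [-0.8, -11.5, 2.9]
gripper_width: 45.4
clock: 8.97
position: [613.1, 61.8, 18.5]
ee_rot: [-0.049, -0.703, 0.707, 0.051]
contact_force: [-0.9, -18.8, 3.0]
gripper_width: 45.0
```

```bash
python3 -m creep '[[[0.2,1.2,0],[0,0,0],-1],[[0.3,2.4,0],[0,0,0],-1],[[0.3,2.4,0],[0,0,0],-1]]'; python3 look.py e
```

```text
clock: 9.22
position: [613.0, 61.9, 18.7]
ee_rot: [-0.049, -0.703, 0.708, 0.052]
contact_force: [-0.4, -26.6, 4.5]
gripper_width: 45.3
[613.   61.9  18.7] [ -0.4 -26.6   4.5] [-6.47 -0.43  0.04] pack yaw by tool 81.83 pitch -0.47 w 45.3
tcp in cradle -102.4 -0.4
top dark 527 X [-139.3  -95.9   15.8] Y [-29.3  -0.2  29.8] z [ 33.1 371.7 377.8]
top orange 151 X [-145.3 -134.5  -57.3] Y [-20.8  12.   33.2] z [42.7 55.2 59.7]
side dark 506 X [-109.8  -71.2   33.7] Y [-29.2  16.6  29.8] z [ 22.3  95.7 371.2]
side orange 258 X [-122.8  -63.9  -53.4] Y [-22.6   9.1  21.8] z [26.4 55.8 59.4]
```

View pics/sideec.png

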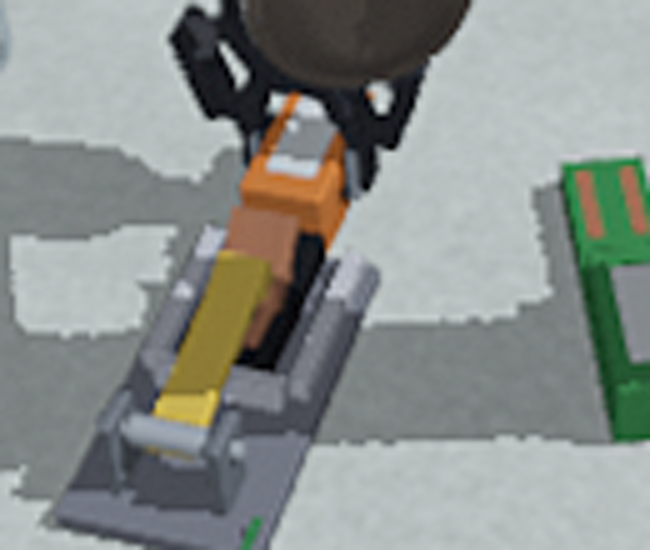

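```bash
python3 -m creep '[[[-0.2,-1.5,0],[0,0,0],-1],[[-0.4,-3,0],[0,0,0],-1],[[-0.4,-3,0],[0,0,0],-1]]'; python3 -m creep '[[[0,0,0],[0,0,0],0],[[0,0,0],[0,0,0],0.5],[[0,0,0],[0,0,0],1],[[0,0,0],[0,0,0],1],[[0,0,0],[0,0,0],1],[[0,0,0],[0,0,0],1],[[0,0,0],[0,0,0],1],[[0,0,0],[0,0,0],1],[[0,0,0],[0,0,0],1]]'
```

```text
clock: 9.57
position: [613.1, 61.8, 18.5]
ee_rot: [-0.049, -0.704, 0.707, 0.051]
contact_force: [-1.3, -15.0, 1.8]
gripper_width: 45.6
clock: 10.32
position: [614.3, 65.6, 18.1]
ee_rot: [0.05, 0.705, -0.705, -0.05]
contact_force: [0.0, 0.1, -0.5]
gripper_width: 85.6
```

Released cleanly. I'll retract straight up, clear the view and check.

```bash
python3 -m creep '[[[0,0,5],[0,0,0],1],[[0,0,15],[0,0,0],1],[[0,0,35],[0,0,0],1],[[0,0,60],[0,0,0],1],[[0,0,90],[0,0,0],1],[[0,-20,120],[0,0,0],1],[[0,-55,140],[0,0,0],1],[[-10,-95,150],[0,0,0],1],[[-25,-135,150],[0,0,0],1],[[-40,-170,150],[0,0,0],1],[[-60,-205,150],[0,0,0],1],[[-80,-240,150],[0,0,0],1]]'
python3 -m creep '[[[-20,-35,0],[0,0,0],1],[[-40,-70,0],[0,0,0],1],[[-60,-105,0],[0,0,0],1],[[-80,-140,0],[0,0,0],1],[[-80,-140,0],[0,0,0],1],[[-80,-140,0],[0,0,0],1]]'
python3 look.py f
python3 - <<'E'
from h import *
f=np.load("topf.npz");g=np.load("top0.npz")
# blue pack shift and arm height
for n,q in (("0",g),("f",f)):
    p=q["p"];hsv=cv2.cvtColor(p,cv2.COLOR_RGB2HSV).astype(int);H,S,V=[hsv[...,i] for i in range(3)]
    m=(H>105)&(H<125)&(S>120)&(V>60);m[:, :350]=0;m[:,410:]=0;m[:150]=0;m[230:]=0
    print("blue",np.argwhere(m).mean(0),m.sum())
    P=cloud("top",q["d"]);o=np.array([627.2,163.3]);a=np.radians(81.8);c,sn=np.cos(a),np.sin(a)
    X=(P[...,:2]-o)@[c,sn];Y=(P[...,:2]-o)@[-sn,c]
    y=(H>18)&(H<32)&(S>110)&(X>-60)&(X<110)&(abs(Y)<30)
    print("arm z slope",np.polyfit(X[y],P[...,2][y],1))
    w=(X>-160)&(X<-40)&(abs(Y)<40)&(P[...,2]>45)&((H<16)|(X<-60)); 
    if w.sum()>50:
        k=w&(X<-56); print("body",cv2.minAreaRect(np.c_[X[k],Y[k]].astype(np.float32)),np.median(P[...,2][k])); print(np.polyfit(X[k],P[...,2][k],1),np.polyfit(Y[k],P[...,2][k],1))
E
```

```text
clock: 11.32
position: [533.3, -176.2, 169.4]
ee_rot: [-0.05, -0.705, 0.705, 0.049]
contact_force: [0.6, -0.9, -0.1]
gripper_width: 85.5
clock: 11.82
position: [453.0, -316.4, 169.1]
ee_rot: [-0.052, -0.705, 0.705, 0.051]
contact_force: [0.3, 0.8, 0.7]
gripper_width: 85.6
[ 453.  -316.4  169.1] [0.3 0.8 0.7] [ 0.04 -0.03 -0.  ] pack yaw by tool 81.68 pitch -0.02 w 85.6
tcp in cradle -499.7 103.9
top dark 230 X [-119.2  -34.9   31.6] Y [-23.6   8.2  23.4] z [23.3 31.1 34.5]
top orange 305 X [-145.1 -100.6  -56.1] Y [-20.5   4.8  22.3] z [51.3 55.4 58.5]
side dark 163 X [-127.5  -18.9   34.2] Y [-23.   19.7  22.2] z [18.6 31.9 36.1]
side orange 346 X [-140.8  -74.   -54. ] Y [-20.9  14.   21.4] z [22.9 55.9 59.2]
blue [199.88931298 382.35496183] 262
arm z slope [-1.34673766e-02  4.55228771e+01]
blue [185.85714286 382.45054945] 91
arm z slope [-0.13164427 58.1953946 ]
body ((-100.79373931884766, -0.4426002502441406), (46.498207092285156, 89.3385238647461), 89.88298034667969) 55.69816589288871
[7.30288027e-03 5.62007453e+01] [-1.90794689e-02  5.54684676e+01]
```

View pics/topfc.png

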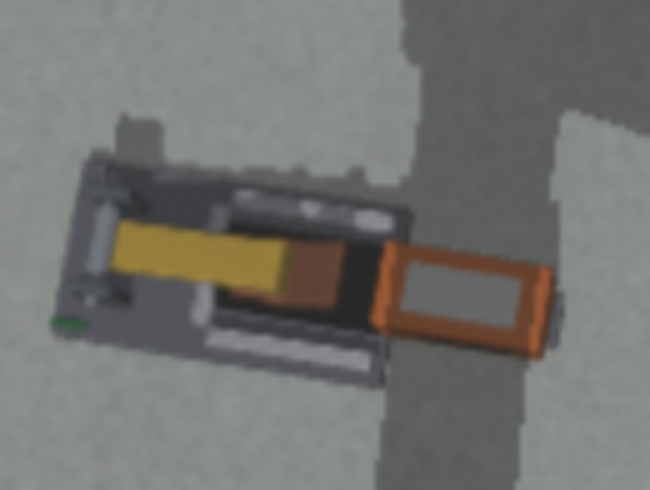

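View pics/sidefc.png

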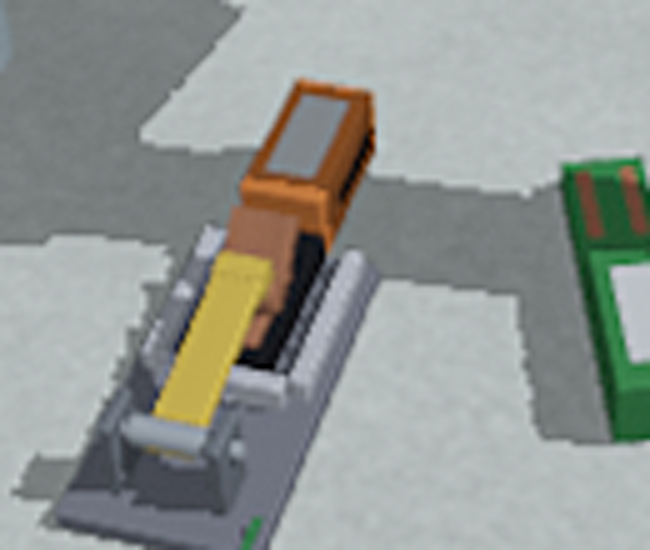

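Run:
```python
from h import *
o=np.array([627.2,163.3]);a=np.radians(81.8);c,sn=np.cos(a),np.sin(a)
for v in("top","side"):
  for n in("0","f"):
    q=np.load(v+n+".npz");p=q["p"];hsv=cv2.cvtColor(p,cv2.COLOR_RGB2HSV).astype(int);H,S,V=[hsv[...,i] for i in range(3)]
    P=cloud(v,q["d"]);X=(P[...,:2]-o)@[c,sn];Y=(P[...,:2]-o)@[-sn,c];z=P[...,2]
    y=((H>18)&(H<32)&(S>110)&(X>5)&(X<85)&(abs(Y)<10)&(z>35))
    print(v,n,"arm",y.sum(),np.degrees(0)+np.arctan(np.polyfit(X[y],z[y],1)[0]).round(3),[np.median(z[y&(abs(X-b)<6)]).round(1) for b in(15,40,70)])
    if v=="side":
        m=(H>105)&(H<125)&(S>120)&(V>60);m[:130]=0;m[155:]=0;m[:,:215]=0;m[:,280:]=0
        print("blue px",np.argwhere(m).mean(0).round(2),m.sum())
```

```text
top 0 arm 225 -0.005 [np.float64(45.5), np.float64(45.6), np.float64(44.7)]
top f arm 213 -0.144 [np.float64(57.3), np.float64(53.1), np.float64(49.0)]
side 0 arm 222 0.002 [np.float64(47.7), np.float64(47.4), np.float64(47.8)]
blue px [142.21 253.91] 265
side f arm 254 -0.139 [np.float64(59.4), np.float64(55.5), np.float64(51.5)]
blue px [142.2  253.94] 266
```

View pics/sidef.png

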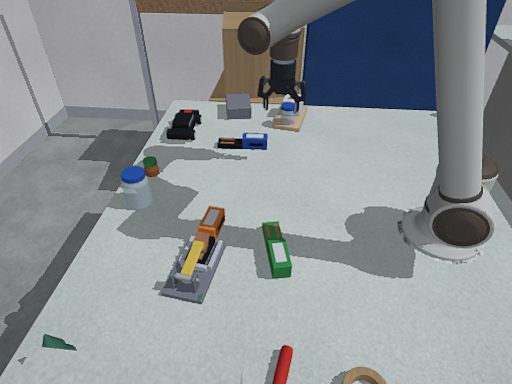

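The contact arm has lifted about 0.14 rad, the blue pack hasn't moved and the gripper is clear. I'm handing in.

```bash
python3 -c "
from bench import arm
print(arm.job_done())"
```

```text
the job is handed in; nothing more can be done
None
```

The orange pack is on charge. I gripped it across its width, turned it about 93° and lowered the tongue onto the bed. I then slid it in under the contact arm until it hit the end stop, released it and backed the gripper away. I handed in at about 12 s of the 42 s allowed.

**Insertion:** Pushing in took about 7 to 12 N. At the end the push rose to about 27 N with almost no further movement, so the tongue was against the stop.

**Last checks (after release):**

| Check | Measured | Target |
|---|---|---|
| Body centre, cradle x | -100.8 mm | -100 mm |
| Body centre, cradle y | -0.4 mm | 0 mm |
| Top of body, z | about 55.7 mm, level | 56 mm |
| Contact arm angle (top and side views) | 0.14 rad | 0.15 rad |

- **Pack position:** the 0.8 mm shortfall in x is within the camera calibration error of about 2 mm.
- **Blue pack:** it has not moved in the side view. In the final top view the gripper partly hid it, so only the side view confirms this.
- **Gripper position disagreement:** at the stop the gripper itself read about x -102.4. After release the cameras, and the gripper springing forward, agreed with the pack being home.

No check failed.

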